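Pack and close the lunch box

ROBOT

A 6-joint arm with a two-finger parallel gripper is mounted at the origin on the work surface. World frame = base frame: x ahead of the robot, y to its left, z up, the work surface at z = 0. Lengths are in m, angles in rad, forces in N, time in s.
With the tool pointing down it reaches from about 0.375 to 0.9 m from the base axis. Payload 3.1 kg.
Tool frame: the origin (TCP) lies at the very end of the fingers, on their centre line; the grasp point (between the pads) lies 19 mm behind it; z points along the fingers, y is the line along which they close (so a half turn about z gives the same grasp; the last joint's range is limited). The gripper opens to 85 mm and grips with 20 to 120 N. Pads are 22 mm wide; open, the fingers measure 114 mm over their backs; the gripper's body (76 mm by 85 mm) begins 54 mm behind the grasp point. The pads swing forward as they close: fully open they stand 13 mm farther back than shut.
Start: joints at [1.099, 0.527, 1.433, -0, 1.181, -0.178], TCP at [0.181, 0.598, 0.231] pointing down, gripper open.
Joint ranges: [-3.08, 3.08], [-0.75, 2.2], [0.22, 2.44], [-1.43, 4.57], [0, 2.65], [-2.85, 2.85]. Speed limits (rad/s): [2.79, 2.79, 3.14, 3.14, 3.14, 3.14].

INTERFACE

Orientations are given as a unit quaternion [x, y, z, w].
In Python, from station import manip, vision gives the robot as it stands.
- The arm moves only by the tool drive_tool, never from a script. Its argument "deltas" is a list that holds one entry, the list of rows, each a list of 4 numbers: the shift along the tool's x, y, z in mm, then the turn about the tool's z in rad. A call has 1 to 5 rows; each row is the pose to reach, as a shift and turn from the pose commanded when the call began, along the tool's axes at that moment; what a row does not reach only later rows make up. A row lasts 1/12 s, in which the tool goes at most 41.7 mm and 7.16 degrees, less where a joint would pass 70% of its speed; a pose out of reach is approached as far as the arm can. A call with a gripper value outside its range is refused whole. "jaw" is the finger opening in mm, from 0 to 85.4, set as the call begins (left out, the last holds). The fingers move at their own pace and stop on an object; "force" is the grip in N (left out, the last holds). Time passes only in rows, so rows that repeat a pose let the fingers close. It gives the time, the measured TCP pose, the force, the opening and the grip force at its end, in the units of the state.
- manip.sense(): the state, without advancing time (a new reading comes with each control period).
- vision.snapshot(name): name is "scene" or "top"; returns the picture (400x640x3 uint8, red, green, blue); there is no depth.
- vision.camera_model(name): a dict with "camera_matrix" (3x3 intrinsics, pixels), "D" ([k1, k2, p1, p2, k3] as OpenCV has them; the pictures are not rectified), "rvec" (rotation vector, rad) and "tvec" (3), from world to camera coordinates, as OpenCV has them. Camera axes: x right, y down, z forward; pixel columns grow to the right and rows downward; lengths in m; the calibration is good to about 2 mm. A picture is of the moment at which its call begins. camera_model takes no time and is no camera call.
- manip.sign_off(): hands the job in; it is judged then, once.
The state is a dict: "t": time; "q": joint angles; "qd": joint speeds; "tau": joint torques, N m; "tcp_pos": TCP position; "tool_rot": TCP orientation; "force": force on the tool from outside, world axes, zero at the start; "ft_torque": the same for the moment, N m; "finger_gap": opening from 0.0 (shut) to 1.0 (fully open); "gripper_force": force on a finger pad.
Only numpy, scipy, OpenCV 4.12 (cv2) and the standard library are available. Lean on these libraries where they do the work, as an engineer would, in place of code of your own. Each camera call takes 0.05 s, during which the arm holds its last target. There are 200 camera calls.

TASK

Pack the lunch box for carrying: stand the small steel dressing pot upright in its round holder in the box, setting it down rather than dropping it, and slide the flat cover fully home over the almonds. Then swing the lid over and press it fully shut, rim on rim, without slamming it, and leave the other things on the worktop where they are.

Things in the scene. Friction and masses are not known exactly. Their poses are not given: they have to be found in the camera images.
- lunchbox: Lower shell of a grey-green plastic lunch box, 220 x 160 mm over the rim, 40 mm high, 3 mm walls, 4 mm floor; stands fast. Origin: centre of its underside. x axis along the hinge; +y side = hinge, -y = front. A wall at y = -27 mm, 34 mm high, parts the rear bay (pot holder; fixed crispbreads at x +38 to +99 mm, 22 mm high) from the front strip (almonds at its -x end, a deck at its +x end).
- pot_holder (a point): Centre, on the floor of the lower shell, of the round pot holder: an upright ring, 57 mm inside and 63 mm outside diameter, 14 mm high, at x = -35, y = +24, z = 4 mm of the lower shell. A seated pot stands on this point.
- dressing_pot: The small round stainless-steel pot with a steel screw lid (closed), 50 mm diameter, 52 mm high, 0.12 kg, loose. Origin: centre of its underside; z is its axis, up. The larger canister has the same look.
- cover (a joint): Flat sliding cover of the almond pocket, off-white, 102 x 49 x 3 mm, its top at z = 37.5 mm of the lower shell. In m: 0 = fully home over the almonds (end stop, the cover's middle at x = -52 mm), up to 0.1 = parked on the deck; it slides along the lower shell's x, towards -x to close. It takes about 1.5 N to slide and stays where it is left.
- cover_rib (a point): Middle of the top of the cover's finger rib, an upright rib in the middle of the cover: 10 mm thick along the lower shell's x, 30 mm long along y, standing 11 mm above the cover. With the cover home it lies at x = -52, y = -51, z = 48.5 mm of the lower shell.
- lid (a joint): Hinge of the lid, the upper shell half: in rad, 0 = shut, rim on rim (stop); 2.0 = open, leaning back past upright (stop). The stiff hinge holds it wherever it is left; 1 to 2 N at the front edge moves it. Shell 30 mm deep, 212 x 152 mm, rim 220 x 160 mm, 0.14 kg; shut, its top is at z = 70 mm and leaves 63 mm over the box floor. A 56 mm wide finger tab juts 12 mm from its front rim.
- lid_hinge (a point): Middle of the lid's hinge axis, at x = 0, y = +83.5, z = 40 mm of the lower shell; the axis runs along the lower shell's x.
- lid_front (a point): Middle of the front (free) edge of the lid's outer face: 159.5 mm from the hinge axis measured along the rim plane and 30 mm out from that plane on the outer side. Open, it is at the top and the outer face looks away from the box; shut, it is at x = 0, y = -76, z = 70 mm of the lower shell.
- canister: Bystander: the large round steel canister with steel lid, 84 mm diameter, 95 mm high. Origin: centre of its underside.
- mug: Bystander: white mug, 80 mm diameter, 88 mm high, with a handle on its +y side. Origin: centre of its underside.

How it is judged:
By the outcome, as a careful person would: the job done as asked, in the order asked, and still so for the second after the job is handed in, with the robot touching nothing.
It also fails if it takes over 69 s, if anything falls off the work surface, if the arm or the gripper's body presses on something with over 40 N, if the wrist force passes 120 N, or if a joint passes its speed limit or range.

## Working session

There is one attempt and no reset: what is moved stays moved. The work goes in short steps, Python scripts to look and compute and a tool call to move; the robot and the scene stay as the last step left them, time stands still between calls to the robot, and variables do not carry over. Pictures are saved under pics/ and viewed, at most 13 in all, crops included, and the job is handed in when it is done.

Besides the shell and the picture viewer there is one more tool, called after "Call:" by a JSON object that holds its "op" and its "data". drive_tool: Moves the arm, as the interface text tells. Its arguments: {"type":"object","properties":{"deltas":{"type":"array"},"jaw":{"type":"number"},"force":{"type":"number"}},"required":["deltas"]}

```bash
mkdir -p pics; python3 - <<'E'
from station import manip, vision
import cv2, numpy as np
for n in("scene","top"):
    im=vision.snapshot(n); cv2.imwrite(f"pics/{n}0.png",im[:,:,::-1])
    m=vision.camera_model(n); print(n,m)
s=manip.sense(); print({k:np.round(v,3) for k,v in s.items()})
E
```

```text
scene {'camera_matrix': array([[420.39161061,   0.        , 318.41873473],
       [  0.        , 420.39161061, 202.14194791],
       [  0.        ,   0.        ,   1.        ]]), 'D': array([-0.05854052,  0.        ,  0.        ,  0.        ,  0.        ]), 'rvec': array([ 2.40939565,  0.89316784, -0.27291053]), 'tvec': array([-0.36105369, -0.30235272,  1.3054829 ])}
top {'camera_matrix': array([[424.257209  ,   0.        , 326.8560672 ],
       [  0.        , 424.257209  , 203.76055653],
       [  0.        ,   0.        ,   1.        ]]), 'D': array([-0.0461076,  0.       ,  0.       ,  0.       ,  0.       ]), 'rvec': array([ 2.12810778, -2.07953044,  0.16955665]), 'tvec': array([-0.09137022,  0.53741529,  0.77832679])}
{'t': np.float64(0.1), 'q': array([ 1.099,  0.528,  1.434, -0.   ,  1.181, -0.178]), 'qd': array([-0.001, -0.   , -0.002, -0.001,  0.001,  0.001]), 'tau': array([-0.0000e+00, -4.4331e+01, -1.7859e+01, -0.0000e+00,  4.0000e-03,
        0.0000e+00]), 'tcp_pos': array([0.181, 0.598, 0.23 ]), 'tool_rot': array([ 0.146,  0.989, -0.001, -0.   ]), 'force': array([-0.315,  0.015, -0.335]), 'ft_torque': array([-0.04 , -0.011,  0.004]), 'gripper_force': np.float64(0.0), 'finger_gap': np.float64(1.001)}
```

View pics/scene0.png

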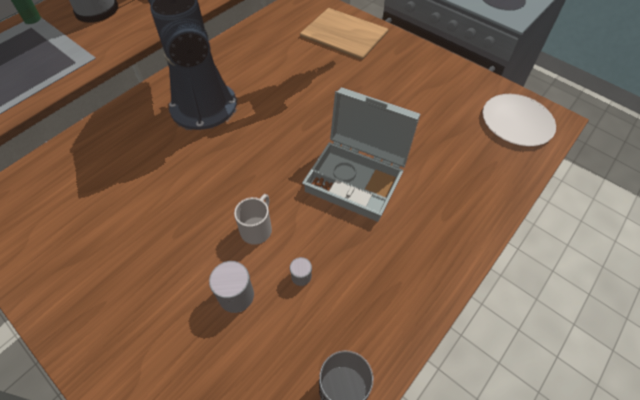

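View pics/top0.png

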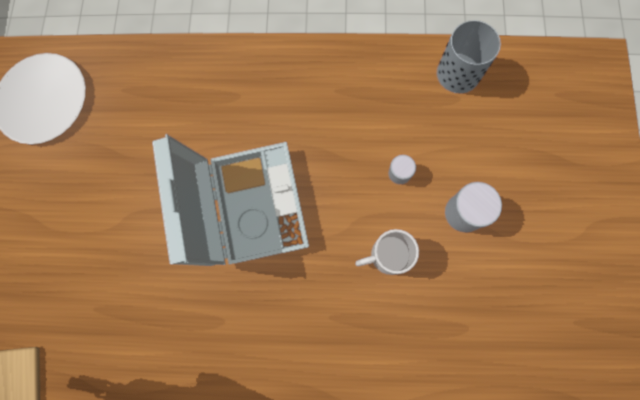

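The pot is at top (402,168) and scene (300,270). The box is at top x 155–307, y 137–265, with the lid open at its left (hinge side), and the ring is at top (252,223). Next I'll enlarge the box crops and rough-triangulate.

```bash
cat > h.py <<'E'
import numpy as np, cv2
from station import manip, vision
C={n:vision.camera_model(n) for n in("scene","top")}
def ray(n,p):
    c=C[n];R=cv2.Rodrigues(c["rvec"])[0]
    u=cv2.undistortPoints(np.array([[p]],float),c["camera_matrix"],c["D"])[0,0]
    return -R.T@c["tvec"], R.T@np.array([u[0],u[1],1])
def plane(n,p,z):
    o,d=ray(n,p); return o+d*(z-o[2])/d[2]
def tri(ps,pt):
    o1,d1=ray("scene",ps);o2,d2=ray("top",pt)
    s=np.linalg.lstsq(np.c_[d1,-d2],o2-o1,rcond=None)[0]
    a,b=o1+s[0]*d1,o2+s[1]*d2
    return (a+b)/2,np.linalg.norm(a-b)
def proj(n,X):
    c=C[n];return cv2.projectPoints(np.array(X,float).reshape(-1,1,3),c["rvec"],c["tvec"],c["camera_matrix"],c["D"])[0][:,0]
def snap(n,f):
    im=vision.snapshot(n)[:,:,::-1].copy();cv2.imwrite(f"pics/{f}.png",im);return im
E
python3 - <<'E'
from h import *
S=cv2.imread("pics/scene0.png");T=cv2.imread("pics/top0.png")
up=lambda a:cv2.resize(a,None,fx=4,fy=4,interpolation=cv2.INTER_CUBIC)
cv2.imwrite("pics/tc.png",up(T[130:270,145:315]))
cv2.imwrite("pics/sc.png",up(S[85:220,295:425]))
print(tri((300,265),(402.5,166)),tri((345,172),(252,223)))
for n,I,(x0,y0,x1,y1) in(("scene",S,(280,245,325,300)),("top",T,(380,145,440,195))):
    a=I[y0:y1,x0:x1].astype(int); m=((a[...,2]-a[...,0]<25)&(a.sum(2)>380)).astype(np.uint8)
    cs,_=cv2.findContours(m,0,cv2.CHAIN_APPROX_NONE)
    c=max(cs,key=cv2.contourArea);e=cv2.fitEllipse(c);print(n,np.array(e[0])+(x0,y0),e[1:],cv2.contourArea(c), a[int(e[0][1]),int(e[0][0])])
E
```

```text
(array([ 0.6165072 , -0.22621894,  0.05767093]), np.float64(0.000635705992842669)) (array([0.50504919, 0.07621156, 0.00795579]), np.float64(0.0018050113420189473))
scene [300.30034447 266.92738914] ((18.318784713745117, 20.856218338012695), 83.74505615234375) 298.5 [180 175 183]
top [402.22696877 167.02069855] ((23.10568618774414, 26.015867233276367), 76.70697784423828) 462.0 [208 200 205]
```

View pics/tc.png

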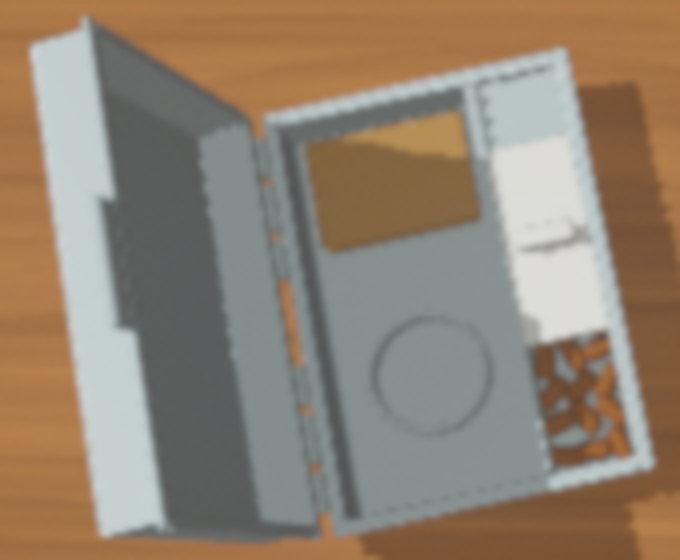

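View pics/sc.png

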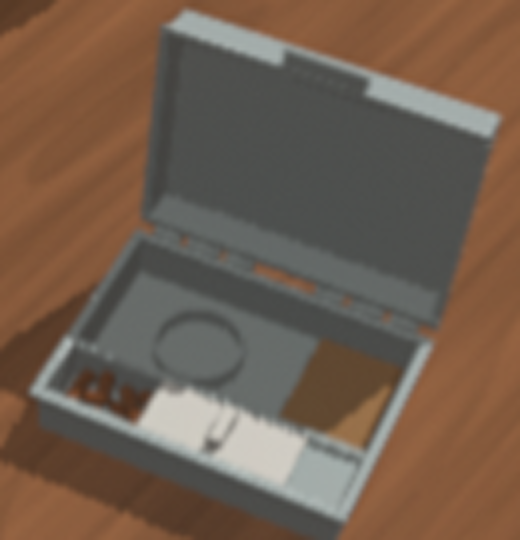

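The top crop shows the rim corners at (565,50), (652,465), (338,530) and (267,118), with the ring centre at (433,375). The scene crop shows them at (340,518), (35,393), (140,235) and (430,345), with the ring at (199,348). The cover is partly open.

```bash
python3 - <<'E'
from h import *
t=lambda p:((p[0]+.5)/4-.5+145,(p[1]+.5)/4-.5+130)
s=lambda p:((p[0]+.5)/4-.5+295,(p[1]+.5)/4-.5+85)
tc=[(565,50),(652,465),(338,530),(267,118)];sc=[(340,518),(35,393),(140,235),(430,345)]
W=[]
L=np.array([[110,-80],[-110,-80],[-110,80],[110,80]])/1e3
def fit(P):
    A=[];b=[]
    for l,p in zip(L,P):A+=[[l[0],-l[1],1,0],[l[1],l[0],0,1]];b+=list(p[:2])
    r=np.linalg.lstsq(np.array(A),np.array(b),rcond=None)[0];return r[2:],np.arctan2(r[1],r[0]),np.hypot(r[0],r[1]),np.round((np.array(A)@r-b)*1e3,1)
for a,b in zip(sc,tc):
    X,e=tri(s(a),t(b));W.append(X);print(np.round(X,4),round(e,4))
print("tri",fit(W))
print("top",fit([plane("top",t(b),.04) for b in tc]))
print("sc",fit([plane("scene",s(b),.04) for b in sc]))
print("ring(top of ring~z18)",tri(s((199,348)),t((433,375))))
print("lid front -x,+x outer",tri(s((180,14)),t((103,535))),tri(s((498,120)),t((32,45))))
print("cover edge almond (front/back)",[plane("top",t(p),.0375) for p in((607,330),(527,345),(567,135),(493,150))])
print("rib",tri(s((219,425)),t((555,235))))
print("pot",tri((300.3,265),(402.2,165.8)),tri((300.3,266.9),(402.2,167.0)))
E
```

```text
[0.6675 0.0082 0.0422] 0.0009
[ 0.4584 -0.0418  0.0373] 0.0031
[0.4221 0.1103 0.0354] 0.0003
[0.631  0.1616 0.0359] 0.001
tri (array([0.54477306, 0.05958546]), np.float64(0.2364049067052845), np.float64(0.9788681909686351), array([ 0.3,  0.5, -0. ,  0. , -0.4,  0.2,  0.1, -0.7]))
top (array([0.54443452, 0.05883597]), np.float64(0.24116737908715205), np.float64(0.9809548087622945), array([-0.6, -0.5,  1.1,  0.1, -0.9,  0.2,  0.4,  0.1]))
sc (array([0.54605322, 0.05809307]), np.float64(0.23811254739962373), np.float64(0.9639235651736808), array([ 0.6, -0.9,  0.5,  0. ,  0.1,  0.8, -1.2,  0. ]))
ring(top of ring~z18) (array([0.50408427, 0.07399973, 0.01077691]), np.float64(0.0024023063568847478))
lid front -x,+x outer (array([0.40858013, 0.16323672, 0.19118211]), np.float64(0.0028245716555023916)) (array([0.614466  , 0.21504256, 0.19142346]), np.float64(0.0019526765838738167))
cover edge almond (front/back) [array([ 0.52392509, -0.01836339,  0.0375    ]), array([0.51554232, 0.02116898, 0.0375    ]), array([0.62409605, 0.00609956, 0.0375    ]), array([0.61557718, 0.04353788, 0.0375    ])]
rib (array([0.56976934, 0.00901954, 0.04932636]), np.float64(0.0022548148395997733))
pot (array([ 0.61695314, -0.22568719,  0.0574513 ]), np.float64(0.0006886522553675258)) (array([ 0.61707371, -0.22664608,  0.04919683]), np.float64(0.00015320691508428813))
```

Call:
{"op": "drive_tool", "data": {"deltas": [[[-29,-29,-8,0.12],[-58,-58,-16,0.24],[-87,-87,-24,0.36],[-116,-116,-32,0.48],[-145,-145,-40,0.6]]]}}

```text
t: 0.52
tcp_pos: [0.2776, 0.4161, 0.2711]
tool_rot: [0.434, 0.901, -0.0, -0.0]
force: [0.4, 0.4, -0.1]
finger_gap: 0.999
gripper_force: 0.0
```

```bash
cat >> h.py <<'E'
from scipy.spatial.transform import Rotation as Ro
YAW=0.239;BO=np.array([.545,.0588,0])
def loc(x,y,z):
    return BO+Ro.from_euler("z",YAW).apply(np.array([x,y,z])/1e3)
def go(X,az=YAW):
    s=manip.sense();R=Ro.from_quat(s["tool_rot"]).as_matrix()
    a=np.arctan2(R[1,1],R[0,1])
    print("t",round(s["t"],2),"tcp",np.round(s["tcp_pos"],4),"F",np.round(s["force"],1),"gap",np.round(s["finger_gap"],3),"g",round(float(s["gripper_force"]),1))
    print("delta mm",np.round(R.T@(np.array(X)-s["tcp_pos"])*1e3,1),"turn",round(a-az,3), "boxloc",np.round(Ro.from_euler("z",-YAW).apply(s["tcp_pos"]-BO)*1e3,1))
E
python3 -c "
from h import *
go([.617,-.226,.12])"
```

```text
t 0.52 tcp [0.2776 0.4161 0.2711] F [ 0.4  0.4 -0.1] gap 0.999 g 0.0
delta mm [-713.7 -133.9  151.4] turn 0.433 boxloc [-175.2  410.4  271.1]
```

Call:
{"op": "drive_tool", "data": {"deltas": [[[-39,-7,0,0.11],[-78,-15,0,0.22],[-117,-22,0,0.33],[-156,-30,0,0.433],[-195,-37,0,0.433]]]}}

```text
t: 0.93
tcp_pos: [0.3708, 0.2409, 0.2711]
tool_rot: [0.617, 0.787, -0.0, -0.0]
force: [1.2, 0.2, -0.0]
finger_gap: 1.0
gripper_force: 0.0
```

```bash
python3 -c "
from h import *
go([.617,-.226,.12])"
```

```text
t 0.93 tcp [0.3708 0.2409 0.2711] F [ 1.2  0.2 -0. ] gap 1.0 g 0.0
delta mm [-512.1  127.8  151. ] turn 0.002 boxloc [-126.1  218.1  271.1]
```

Call:
{"op": "drive_tool", "data": {"deltas": [[[-39,10,0,0],[-78,20,0,0],[-117,30,0,0],[-156,40,0,0],[-195,49,0,0]]]}}

```text
t: 1.35
tcp_pos: [0.4658, 0.0634, 0.271]
tool_rot: [0.616, 0.788, -0.0, -0.0]
force: [1.1, 0.6, 0.4]
finger_gap: 1.002
gripper_force: 0.0
```

Call:
{"op": "drive_tool", "data": {"deltas": [[[-37,9,12,0],[-74,18,24,0],[-111,27,36,0],[-148,37,48,0],[-185,46,60,0]]]}}

```text
t: 1.77
tcp_pos: [0.5551, -0.1048, 0.2102]
tool_rot: [0.616, 0.788, -0.0, -0.0]
force: [-0.4, 0.4, 0.8]
finger_gap: 0.998
gripper_force: 0.0
```

Call:
{"op": "drive_tool", "data": {"deltas": [[[-33,8,22,0],[-66,16,45,0],[-100,24,68,0],[-132,33,90,0],[-132,33,90,0]]]}}

```text
t: 2.18
tcp_pos: [0.619, -0.2284, 0.1147]
tool_rot: [0.618, 0.787, -0.001, -0.002]
force: [0.2, 0.5, -0.9]
finger_gap: 0.999
gripper_force: 0.0
```

```bash
python3 -c "
from h import *
go([.617,-.226,.02])
I=snap('scene','s1');T=snap('top','t1')
up=lambda a:cv2.resize(a,None,fx=3,fy=3)
cv2.imwrite('pics/p1.png',np.hstack([up(I[210:310,240:360]),up(T[120:220,340:470])]))"
```

```text
t 2.18 tcp [ 0.619  -0.2284  0.1147] F [ 0.2  0.5 -0.9] gap 0.999 g 0.0
delta mm [ 2.7 -1.  94.7] turn 0.001 boxloc [   3.9 -296.6  114.7]
```

View pics/p1.png

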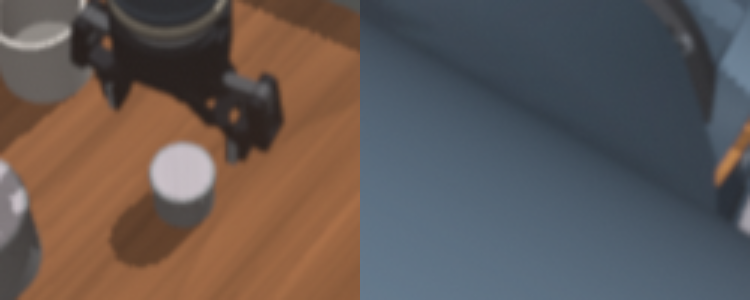

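The gripper stands centred over the pot, with the finger tips near crop (115,105) and (235,157) and the pot top at (182,172). The other things are clear of it.

Call:
{"op": "drive_tool", "data": {"deltas": [[[1,0,25,0],[2,-1,50,0],[2,-1,70,0],[2,-1,85,0],[2,-1,96,0]]]}}

```text
t: 2.7
tcp_pos: [0.6165, -0.2196, 0.025]
tool_rot: [0.615, 0.788, 0.0, -0.001]
force: [-0.3, 0.7, 0.4]
finger_gap: 0.998
gripper_force: 0.0
```

Call:
{"op": "drive_tool", "data": {"deltas": [[[0,0,0,0],[0,0,0,0],[0,0,0,0],[0,0,0,0],[0,0,0,0]]], "jaw": 40, "force": 40}}

```text
t: 3.12
tcp_pos: [0.6184, -0.2218, 0.0271]
tool_rot: [0.616, 0.788, 0.0, 0.002]
force: [0.6, -0.3, 4.6]
finger_gap: 0.569
gripper_force: 42.0
```

Call:
{"op": "drive_tool", "data": {"deltas": [[[0,0,0,0],[0,0,0,0],[0,0,0,0],[0,0,0,0],[0,0,0,0]]]}}

```text
t: 3.53
tcp_pos: [0.6185, -0.2218, 0.0271]
tool_rot: [0.616, 0.788, 0.0, 0.002]
force: [-0.3, 0.9, 5.9]
finger_gap: 0.574
gripper_force: 42.3
```

Call:
{"op": "drive_tool", "data": {"deltas": [[[0,0,-15,0],[0,0,-40,0],[0,0,-75,0],[0,0,-105,0],[0,0,-120,0]]]}}

```text
t: 3.95
tcp_pos: [0.6188, -0.2224, 0.1493]
tool_rot: [0.616, 0.788, 0.0, 0.003]
force: [1.1, 0.6, -0.9]
finger_gap: 0.573
gripper_force: 41.9
```

Call:
{"op": "drive_tool", "data": {"deltas": [[[25,-3,0,0],[60,-7,0,0],[98,-12,0,0],[136,-17,0,0],[174,-21,0,0]]]}}

```text
t: 4.37
tcp_pos: [0.5534, -0.0564, 0.1452]
tool_rot: [0.616, 0.788, -0.0, -0.0]
force: [0.3, 1.2, -2.3]
finger_gap: 0.573
gripper_force: 41.9
```

Call:
{"op": "drive_tool", "data": {"deltas": [[[36,-5,0,0],[72,-10,0,0],[100,-14,0,0],[125,-17,0,0],[135,-19,0,0]]]}}

```text
t: 4.78
tcp_pos: [0.5012, 0.0716, 0.1452]
tool_rot: [0.615, 0.789, -0.0, -0.001]
force: [0.6, -0.1, -1.7]
finger_gap: 0.57
gripper_force: 41.9
```

Call:
{"op": "drive_tool", "data": {"deltas": [[[0,0,0,0],[0,0,0,0]]]}}

```text
t: 4.95
tcp_pos: [0.5043, 0.0685, 0.1454]
tool_rot: [0.615, 0.788, 0.0, 0.001]
force: [0.5, -0.2, -1.8]
finger_gap: 0.571
gripper_force: 41.9
```

```bash
python3 -c "
from h import *
go(loc(-35,24+3.7,31))
I=snap('scene','s2');T=snap('top','t2')
up=lambda a:cv2.resize(a,None,fx=4,fy=4)
cv2.imwrite('pics/p2.png',up(I[90:220,280:430]))"
```

```text
t 4.95 tcp [0.5043 0.0685 0.1454] F [ 0.5 -0.2 -1.8] gap 0.571 g 41.9
delta mm [  8.7   2.2 114.4] turn 0.006 boxloc [-37.3  19.1 145.4]
```

View pics/p2.png

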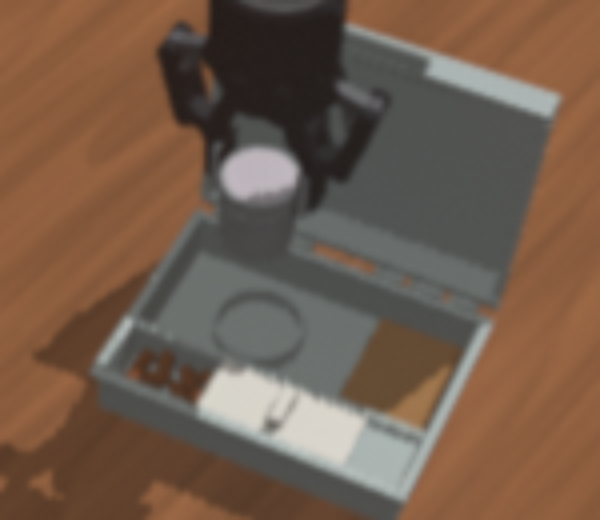

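The held pot's lid is centred at about crop (260,174), right above and behind the ring at (259,328). The pot hangs upright.

```bash
python3 -c "
from h import *
f=lambda p:((p[0]+.5)/4-.5+280,(p[1]+.5)/4-.5+90)
tc=manip.sense()['tcp_pos']
for p in((260,174),(260,176)):
  for z in(.168,.171):
    X=plane('scene',f(p),z);print(z,np.round(Ro.from_euler('z',-YAW).apply(X-tc)*1e3,1))
P=np.array([tc-[0,0,.027]+Ro.from_euler('z',YAW).apply([0,-.0037,.052])]); print((proj('scene',P)-[280,90]+.5)*4-.5)
print('ring top view',[(np.round(Ro.from_euler('z',-YAW).apply(plane(n,q,.012)-BO)*1e3,1)) for n,q in(('scene',f((259,328))),('top',(253,223.4)))])
"
```

```text
0.168 [-2.7 -1.4 22.6]
0.171 [-1.6 -4.1 25.6]
0.168 [-2.  -2.9 22.6]
0.171 [-0.9 -5.6 25.6]
[[262.65204767 175.18779744]]
ring top view [array([-35. ,  24.5,  12. ]), array([-37.4,  23.2,  12. ])]
```

Call:
{"op": "drive_tool", "data": {"deltas": [[[4,1,0,0],[8,2,20,0],[8,2,50,0],[8,2,72,0],[8,2,85,0]]]}}

```text
t: 5.47
tcp_pos: [0.5034, 0.0761, 0.0581]
tool_rot: [0.617, 0.787, -0.001, -0.001]
force: [0.0, 0.7, -1.9]
finger_gap: 0.573
gripper_force: 41.9
```

Call:
{"op": "drive_tool", "data": {"deltas": [[[0,0,0,0],[0,0,0,0]]]}}

```text
t: 5.63
tcp_pos: [0.504, 0.0763, 0.0596]
tool_rot: [0.616, 0.787, -0.0, -0.001]
force: [-0.3, 0.8, -1.2]
finger_gap: 0.574
gripper_force: 41.9
```

```bash
python3 -c "
from h import *
go(loc(-35.5,27.7,31))
"
```

```text
t 5.63 tcp [0.504  0.0763 0.0596] F [-0.3  0.8 -1.2] gap 0.574 g 41.9
delta mm [ 1.   0.2 28.6] turn 0.004 boxloc [-35.7  26.7  59.6]
```

Now a slow lowering to near the ring floor.

Call:
{"op": "drive_tool", "data": {"deltas": [[[1,0,6,0],[1,0,12,0],[1,0,17,0],[1,0,21,0],[1,0,24,0]]]}}

```text
t: 6.05
tcp_pos: [0.5036, 0.078, 0.036]
tool_rot: [0.616, 0.788, 0.0, 0.0]
force: [0.0, -0.4, -1.2]
finger_gap: 0.571
gripper_force: 41.9
```

Call:
{"op": "drive_tool", "data": {"deltas": [[[0,0,1,0],[0,0,1.5,0],[0,0,2,0],[0,0,2.5,0],[0,0,3,0]]]}}

```text
t: 6.47
tcp_pos: [0.5037, 0.078, 0.0333]
tool_rot: [0.616, 0.788, 0.0, 0.0]
force: [0.2, 0.3, -1.5]
finger_gap: 0.572
gripper_force: 41.9
```

Call:
{"op": "drive_tool", "data": {"deltas": [[[0,0,0.5,0],[0,0,1,0],[0,0,1.5,0],[0,0,2,0],[0,0,2,0]]]}}

```text
t: 6.88
tcp_pos: [0.5036, 0.078, 0.0312]
tool_rot: [0.616, 0.788, 0.0, 0.0]
force: [-0.4, 0.5, -1.1]
finger_gap: 0.569
gripper_force: 42.1
```

Call:
{"op": "drive_tool", "data": {"deltas": [[[0,0,0.5,0],[0,0,1,0],[0,0,1,0]]]}}

```text
t: 7.13
tcp_pos: [0.5036, 0.078, 0.0311]
tool_rot: [0.616, 0.788, 0.0, 0.0]
force: [-1.9, -0.3, 6.1]
finger_gap: 0.574
gripper_force: 42.9
```

Contact with the floor at the expected height, so I'll release and lift.

Call:
{"op": "drive_tool", "data": {"deltas": [[[0,0,-0.5,0],[0,0,-0.5,0],[0,0,-0.5,0],[0,0,-0.5,0],[0,0,-0.5,0]]], "jaw": 75}}

```text
t: 7.55
tcp_pos: [0.5036, 0.078, 0.0306]
tool_rot: [0.616, 0.788, -0.0, -0.0]
force: [0.8, -0.6, 0.3]
finger_gap: 0.878
gripper_force: 0.0
```

Call:
{"op": "drive_tool", "data": {"deltas": [[[0,0,-8,0],[0,0,-25,0],[0,0,-55,0],[0,0,-85,0],[0,0,-100,0]]]}}

```text
t: 7.97
tcp_pos: [0.5048, 0.0779, 0.1339]
tool_rot: [0.616, 0.788, 0.001, 0.002]
force: [0.6, 0.0, 0.2]
finger_gap: 0.877
gripper_force: 0.0
```

Call:
{"op": "drive_tool", "data": {"deltas": [[[-25,0,0,0],[-60,0,0,0],[-98,0,0,0],[-136,0,0,0],[-170,0,0,0]]], "jaw": 0}}

```text
t: 8.38
tcp_pos: [0.5451, -0.089, 0.1315]
tool_rot: [0.616, 0.788, 0.0, 0.001]
force: [0.4, -0.3, 0.2]
finger_gap: 0.17
gripper_force: 0.0
```

Call:
{"op": "drive_tool", "data": {"deltas": [[[-25,0,0,0],[-60,0,0,0],[-90,0,0,0],[-110,0,0,0],[-110,0,0,0]]]}}

```text
t: 8.8
tcp_pos: [0.573, -0.1988, 0.1315]
tool_rot: [0.617, 0.787, -0.0, 0.003]
force: [0.7, 0.0, 0.5]
finger_gap: 0.001
gripper_force: 0.0
```

```bash
python3 -c "
from h import *
go(loc(18,-51,43))
I=snap('scene','s3');T=snap('top','t3')
up=lambda a:cv2.resize(a,None,fx=3,fy=3,interpolation=cv2.INTER_CUBIC)
cv2.imwrite('pics/p3.png',np.hstack([up(I[140:225,295:425]),up(T[140:225,190:315])]))"
```

```text
t 8.8 tcp [ 0.573  -0.1988  0.1315] F [0.7 0.  0.5] gap 0.001 g 0.0
delta mm [206.2  51.8  87.8] turn 0.001 boxloc [ -33.8 -256.9  131.5]
```

View pics/p3.png

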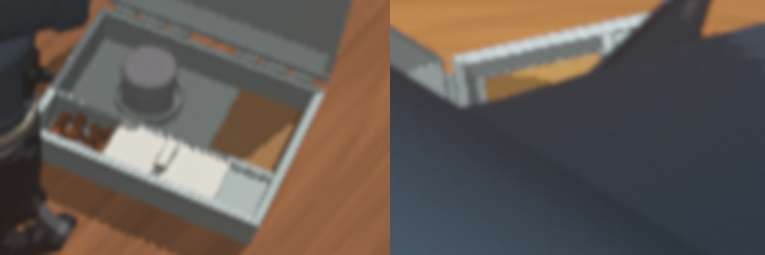

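The pot stands upright in the ring (scene crop (150,80)). Next comes pushing the rib from its +x side with closed fingers.

Call:
{"op": "drive_tool", "data": {"deltas": [[[25,12,0,0],[62,27,0,0],[100,42,0,0],[138,56,0,0],[170,68,0,0]]]}}

```text
t: 9.32
tcp_pos: [0.5944, -0.0081, 0.1308]
tool_rot: [0.615, 0.788, -0.0, -0.001]
force: [-0.2, -1.4, 0.1]
finger_gap: -0.001
gripper_force: 0.0
```

Call:
{"op": "drive_tool", "data": {"deltas": [[[20,5,0,0],[35,9,15,0],[36,9,40,0],[36,9,58,0],[36,9,65,0]]]}}

```text
t: 9.73
tcp_pos: [0.5929, 0.0273, 0.0636]
tool_rot: [0.615, 0.789, -0.001, -0.003]
force: [-1.2, 0.3, -0.5]
finger_gap: 0.001
gripper_force: 0.0
```

Call:
{"op": "drive_tool", "data": {"deltas": [[[0,0,0,0],[0,0,0,0]]]}}

```text
t: 9.9
tcp_pos: [0.5957, 0.0254, 0.0659]
tool_rot: [0.616, 0.788, -0.0, -0.0]
force: [0.4, 0.5, -0.5]
finger_gap: 0.003
gripper_force: 0.0
```

```bash
python3 -c "
from h import *
go(loc(42,-51,43))
I=snap('scene','s4');T=snap('top','t4')
up=lambda a:cv2.resize(a,None,fx=5,fy=5,interpolation=cv2.INTER_CUBIC)
cv2.imwrite('pics/p4.png',up(I[130:225,300:425]))"
```

```text
t 9.9 tcp [0.5957 0.0254 0.0659] F [ 0.4  0.5 -0.5] gap 0.003 g 0.0
delta mm [-6.6  0.7 22.9] turn 0.006 boxloc [ 41.3 -44.4  65.9]
```

View pics/p4.png

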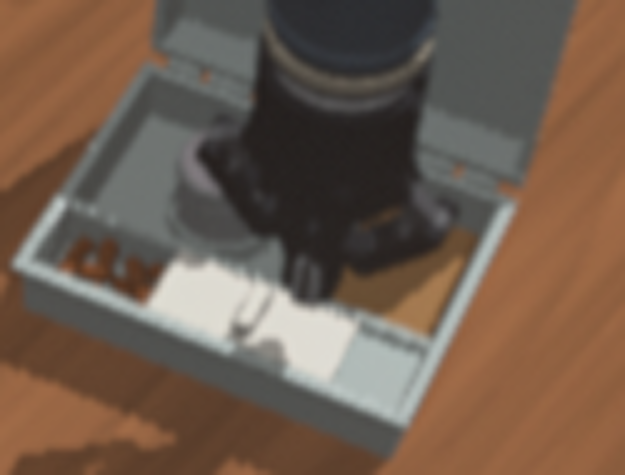

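The fingers stand at crop (305,290), on the +x side of the rib at (250,310), so I'll lower and push.

Call:
{"op": "drive_tool", "data": {"deltas": [[[-6,0,5,0],[-6,0,12,0],[-6,0,18,0],[-6,0,23,0],[-6,0,23,0]]]}}

```text
t: 10.42
tcp_pos: [0.5965, 0.0189, 0.0413]
tool_rot: [0.616, 0.788, -0.001, -0.001]
force: [-0.5, -0.7, -0.2]
finger_gap: 0.003
gripper_force: 0.0
```

Call:
{"op": "drive_tool", "data": {"deltas": [[[0,-5,0,0],[0,-11,0,0],[0,-17,0,0],[0,-23,0,0],[0,-29,0,0]]]}}

```text
t: 10.83
tcp_pos: [0.5694, 0.0118, 0.043]
tool_rot: [0.616, 0.788, 0.0, 0.001]
force: [1.5, 1.6, -1.4]
finger_gap: 0.002
gripper_force: 0.9
```

Call:
{"op": "drive_tool", "data": {"deltas": [[[0,-6,0,0],[0,-12,0,0],[0,-18,0,0],[0,-24,0,0],[0,-30,0,0]]]}}

```text
t: 11.25
tcp_pos: [0.54, 0.0045, 0.043]
tool_rot: [0.616, 0.788, 0.0, 0.0]
force: [1.4, -0.1, 0.8]
finger_gap: -0.003
gripper_force: 0.9
```

```bash
python3 -c "
from h import *
go(loc(-32.5,-51,43))"
```

```text
t 11.25 tcp [0.54   0.0045 0.043 ] F [ 1.4 -0.1  0.8] gap -0.003 g 0.9
delta mm [  0.6 -14.8  -0. ] turn 0.005 boxloc [-17.7 -51.6  43. ]
```

Call:
{"op": "drive_tool", "data": {"deltas": [[[0,-4,0,0],[0,-7,0,0],[0,-9,0,0],[0,-11,0,0],[0,-12,0,0]]]}}

```text
t: 11.67
tcp_pos: [0.5286, 0.0017, 0.0427]
tool_rot: [0.616, 0.788, -0.0, 0.0]
force: [1.0, 1.1, 1.0]
finger_gap: 0.0
gripper_force: 0.8
```

Call:
{"op": "drive_tool", "data": {"deltas": [[[0,-1,0,0],[0,-2,0,0],[0,-3,0,0],[0,-3,0,0]]]}}

```text
t: 12.0
tcp_pos: [0.5257, 0.001, 0.0427]
tool_rot: [0.616, 0.788, -0.0, -0.0]
force: [1.4, 0.6, 1.5]
finger_gap: 0.004
gripper_force: 0.6
```

Call:
{"op": "drive_tool", "data": {"deltas": [[[0,-1,0,0],[0,-1,0,0],[0,-2,0,0],[0,-2,0,0]]]}}

```text
t: 12.33
tcp_pos: [0.5237, 0.0005, 0.0426]
tool_rot: [0.616, 0.788, -0.0, -0.0]
force: [1.2, 0.2, 0.4]
finger_gap: -0.002
gripper_force: 0.6
```

Call:
{"op": "drive_tool", "data": {"deltas": [[[0,-1,0,0],[0,-1,0,0],[0,-2,0,0],[0,-2,0,0]]]}}

```text
t: 12.67
tcp_pos: [0.5217, 0.0, 0.0427]
tool_rot: [0.616, 0.788, -0.0, -0.0]
force: [2.3, -0.2, 0.1]
finger_gap: -0.0
gripper_force: 0.6
```

Call:
{"op": "drive_tool", "data": {"deltas": [[[0,-1,0,0],[0,-1,0,0],[0,-2,0,0],[0,-2,0,0]]]}}

```text
t: 13.0
tcp_pos: [0.5197, -0.0004, 0.0426]
tool_rot: [0.616, 0.788, -0.0, -0.0]
force: [0.0, -0.6, -0.3]
finger_gap: -0.001
gripper_force: 0.6
```

Call:
{"op": "drive_tool", "data": {"deltas": [[[0,-1,0,0],[0,-1,0,0],[0,-2,0,0],[0,-2,0,0]]]}}

```text
t: 13.33
tcp_pos: [0.5183, -0.0008, 0.0427]
tool_rot: [0.616, 0.788, 0.0, 0.0]
force: [2.7, 1.7, -1.0]
finger_gap: -0.0
gripper_force: 1.2
```

Call:
{"op": "drive_tool", "data": {"deltas": [[[0,-0.5,0,0],[0,-1,0,0],[0,-1,0,0],[0,-1,0,0]]]}}

```text
t: 13.67
tcp_pos: [0.5183, -0.0009, 0.0427]
tool_rot: [0.616, 0.788, 0.001, 0.001]
force: [4.3, 2.6, -3.4]
finger_gap: -0.003
gripper_force: 2.5
```

Call:
{"op": "drive_tool", "data": {"deltas": [[[0,-0.5,0,0],[0,-1,0,0],[0,-1,0,0],[0,-1,0,0]]]}}

```text
t: 14.0
tcp_pos: [0.5182, -0.001, 0.0427]
tool_rot: [0.616, 0.788, 0.001, 0.002]
force: [6.2, 3.8, -4.0]
finger_gap: 0.001
gripper_force: 3.4
```

The cover has met its stop: it no longer advances and the force is rising. I'll back off, lift, and go over and behind the lid.

Call:
{"op": "drive_tool", "data": {"deltas": [[[0,6,0,0],[0,8,-25,0],[0,8,-62,0],[0,8,-100,0],[0,8,-140,0]]]}}

```text
t: 14.42
tcp_pos: [0.5215, 0.0008, 0.1832]
tool_rot: [0.616, 0.788, -0.002, -0.003]
force: [-0.6, -0.2, -0.6]
finger_gap: 0.0
gripper_force: 0.0
```

Call:
{"op": "drive_tool", "data": {"deltas": [[[0,0,-35,0],[0,5,-65,0],[20,10,-65,0],[55,15,-65,0],[95,20,-65,0]]]}}

```text
t: 14.83
tcp_pos: [0.5197, 0.097, 0.2484]
tool_rot: [0.617, 0.787, -0.001, -0.0]
force: [0.1, 0.5, -0.1]
finger_gap: 0.002
gripper_force: 0.0
```

Call:
{"op": "drive_tool", "data": {"deltas": [[[39,3,0,0],[78,6,0,0],[117,9,0,0],[145,12,0,0],[155,12,0,0]]]}}

```text
t: 15.25
tcp_pos: [0.4921, 0.254, 0.2473]
tool_rot: [0.614, 0.789, -0.001, -0.001]
force: [0.4, -0.5, -0.4]
finger_gap: 0.001
gripper_force: 0.0
```

Call:
{"op": "drive_tool", "data": {"deltas": [[[0,0,0,0],[0,0,0,0]]]}}

```text
t: 15.42
tcp_pos: [0.4936, 0.2503, 0.2473]
tool_rot: [0.615, 0.788, -0.001, -0.0]
force: [-0.0, -0.7, 0.1]
finger_gap: -0.0
gripper_force: 0.0
```

```bash
python3 -c "
from h import *
go(loc(0,165,172))
I=snap('scene','s5');T=snap('top','t5')
up=lambda a:cv2.resize(a,None,fx=3,fy=3,interpolation=cv2.INTER_CUBIC)
cv2.imwrite('pics/p5.png',np.hstack([up(I[80:225,295:425]),up(T[125:270,190:315])]))"
```

```text
t 15.42 tcp [0.4936 0.2503 0.2473] F [-0.  -0.7  0.1] gap -0.0 g 0.0
delta mm [-33.1   4.6  75.3] turn 0.006 boxloc [ -4.6 198.2 247.3]
```

View pics/p5.png

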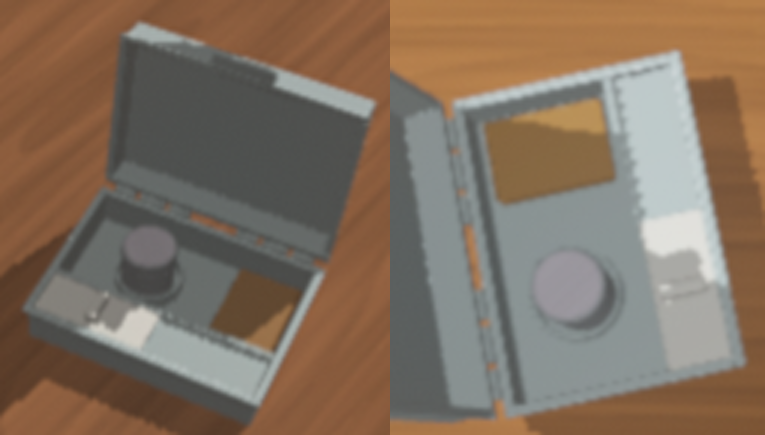

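The cover is fully over the almonds at its -x end, and the pot is inside the ring at (575,290). Now the fingers go down behind the lid.

Call:
{"op": "drive_tool", "data": {"deltas": [[[0,4,15,0],[0,4,40,0],[0,4,60,0],[0,4,75,0],[-10,4,75,0]]]}}

```text
t: 15.93
tcp_pos: [0.4986, 0.2404, 0.1697]
tool_rot: [0.616, 0.788, -0.003, -0.002]
force: [-0.5, -0.3, -0.1]
finger_gap: 0.002
gripper_force: 0.0
```

Call:
{"op": "drive_tool", "data": {"deltas": [[[-10,0,0,0],[-20,0,0,0],[-27,0,0,0],[-31,0,0,0],[-31,0,0,0]]]}}

```text
t: 16.35
tcp_pos: [0.5093, 0.2108, 0.1737]
tool_rot: [0.617, 0.787, 0.001, 0.001]
force: [-0.1, -0.3, -0.2]
finger_gap: -0.001
gripper_force: 0.0
```

```bash
python3 -c "
from h import *
go(loc(0,145,174))
for th in np.arange(1.75,-.01,-.05):
    c,s=np.cos(th),np.sin(th);print(round(th,2),np.round([83.5-140*c+30*s+11,40+140*s+30*c],1),end='; ')"
```

```text
t 16.35 tcp [0.5093 0.2108 0.1737] F [-0.1 -0.3 -0.2] gap -0.001 g 0.0
delta mm [-11.1  -1.4  -0.3] turn 0.003 boxloc [  1.3 156.1 173.7]
1.75 [149.  172.4]; 1.7 [142.3 175. ]; 1.65 [135.5 177.2]; 1.6 [128.6 179.1]; 1.55 [121.6 180.6]; 1.5 [114.5 181.8]; 1.45 [107.4 182.6]; 1.4 [100.3 183.1]; 1.35 [ 93.1 183.2]; 1.3 [ 86.  182.9]; 1.25 [ 78.8 182.3]; 1.2 [ 71.7 181.4]; 1.15 [ 64.7 180. ]; 1.1 [ 57.7 178.4]; 1.05 [ 50.9 176.4]; 1.0 [ 44.1 174. ]; 0.95 [ 37.5 171.3]; 0.9 [ 31.  168.3]; 0.85 [ 24.6 165. ]; 0.8 [ 18.5 161.3]; 0.75 [ 12.5 157.4]; 0.7 [  6.7 153.1]; 0.65 [  1.2 148.6]; 0.6 [ -4.1 143.8]; 0.55 [ -9.2 138.8]; 0.5 [-14.  133.4]; 0.45 [-18.5 127.9]; 0.4 [-22.8 122.2]; 0.35 [-26.7 116.2]; 0.3 [-30.4 110. ]; 0.25 [-33.7 103.7]; 0.2 [-36.7  97.2]; 0.15 [-39.4  90.6]; 0.1 [-41.8  83.8]; 0.05 [-43.8  77. ]; -0.0 [-45.5  70. ];
```

Call:
{"op": "drive_tool", "data": {"deltas": [[[-7,0,0,0],[-14,0,-1,0],[-20.5,0,-3.5,0],[-27.5,0,-5.5,0],[-34.5,0,-7,0]]]}}

```text
t: 16.77
tcp_pos: [0.5166, 0.1782, 0.1799]
tool_rot: [0.616, 0.788, 0.0, -0.0]
force: [-0.9, 0.7, -0.3]
finger_gap: 0.001
gripper_force: 0.7
```

Call:
{"op": "drive_tool", "data": {"deltas": [[[-7,0,-1,0],[-14,0,-2,0],[-21.5,0,-2.5,0],[-28.5,0,-2.5,0],[-35.5,0,-2.5,0]]]}}

```text
t: 17.18
tcp_pos: [0.5253, 0.1434, 0.1823]
tool_rot: [0.616, 0.788, -0.0, 0.0]
force: [-0.7, 0.3, -0.3]
finger_gap: 0.0
gripper_force: 0.5
```

```bash
python3 -c "
from h import *
go(loc(0,51,176))
I=snap('scene','s6')
cv2.imwrite('pics/p6.png',cv2.resize(I[60:225,270:440],None,fx=3,fy=3,interpolation=cv2.INTER_CUBIC))"
```

```text
t 17.18 tcp [0.5253 0.1434 0.1823] F [-0.7  0.3 -0.3] gap 0.0 g 0.5
delta mm [-35.8  -1.1   6.3] turn 0.005 boxloc [  0.9  86.8 182.3]
```

View pics/p6.png

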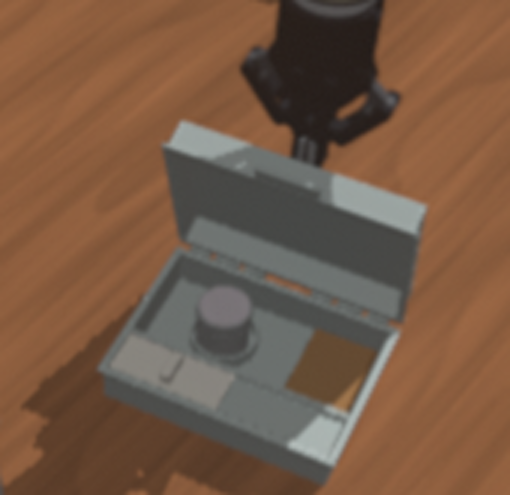

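The lid has swung forward past upright with the fingers behind its top edge (crop (305,155)). I'll carry on along the arc.

Call:
{"op": "drive_tool", "data": {"deltas": [[[-8,0,0,0],[-15,0,1,0],[-22,0,2.5,0],[-29,0,4,0],[-36,0,6,0]]]}}

```text
t: 17.65
tcp_pos: [0.5341, 0.1085, 0.1761]
tool_rot: [0.616, 0.788, 0.0, 0.0]
force: [-1.0, 1.0, 0.0]
finger_gap: 0.0
gripper_force: 0.5
```

Call:
{"op": "drive_tool", "data": {"deltas": [[[-7,0,2.5,0],[-13.5,0,5,0],[-20,0,8,0],[-26.5,0,11.5,0],[-32.5,0,15,0]]]}}

```text
t: 18.07
tcp_pos: [0.5421, 0.0769, 0.1609]
tool_rot: [0.616, 0.788, 0.0, 0.0]
force: [-0.6, 0.5, 1.0]
finger_gap: 0.004
gripper_force: 0.5
```

```bash
python3 -c "
from h import *
go(loc(0,-9,139))"
```

```text
t 18.07 tcp [0.5421 0.0769 0.1609] F [-0.6  0.5  1. ] gap 0.004 g 0.5
delta mm [-27.2  -1.6  21.9] turn 0.005 boxloc [  1.4  18.3 160.9]
```

Call:
{"op": "drive_tool", "data": {"deltas": [[[-6,0,3.5,0],[-11.5,0,8,0],[-17,0,12.5,0],[-22.5,0,17,0],[-27.5,0,22,0]]]}}

```text
t: 18.48
tcp_pos: [0.5486, 0.0505, 0.1387]
tool_rot: [0.616, 0.788, 0.0, 0.0]
force: [-0.2, -0.7, 1.2]
finger_gap: 0.002
gripper_force: 0.4
```

Call:
{"op": "drive_tool", "data": {"deltas": [[[-5,0,5.5,0],[-9.5,0,11,0],[-13.5,0,16.5,0],[-17.5,0,22.5,0],[-21,0,29,0]]]}}

```text
t: 18.9
tcp_pos: [0.5536, 0.0302, 0.1096]
tool_rot: [0.616, 0.788, 0.0, 0.0]
force: [0.4, -0.3, 1.0]
finger_gap: 0.004
gripper_force: 0.3
```

Call:
{"op": "drive_tool", "data": {"deltas": [[[-2,0,4,0],[-3.5,0,8,0],[-5,0,12,0],[-7,0,16,0],[-9,0,19,0]]]}}

```text
t: 19.32
tcp_pos: [0.5554, 0.022, 0.0907]
tool_rot: [0.616, 0.788, -0.0, -0.0]
force: [-0.8, -0.3, 0.3]
finger_gap: 0.001
gripper_force: 0.2
```

```bash
python3 -c "
from h import *
go(loc(0,-45.5,70))"
```

```text
t 19.32 tcp [0.5554 0.022  0.0907] F [-0.8 -0.3  0.3] gap 0.001 g 0.2
delta mm [-7.3 -1.4 20.7] turn 0.005 boxloc [  1.4 -38.2  90.7]
```

Call:
{"op": "drive_tool", "data": {"deltas": [[[-1,0,3,0],[-2,0,5.5,0],[-3,0,8,0],[-4,0,10.5,0],[-5,0,13,0]]]}}

```text
t: 19.73
tcp_pos: [0.5569, 0.017, 0.078]
tool_rot: [0.616, 0.788, 0.0, 0.0]
force: [0.3, 0.9, -0.3]
finger_gap: 0.002
gripper_force: 0.2
```

Call:
{"op": "drive_tool", "data": {"deltas": [[[0,0,1.5,0],[-1,0,3,0],[-1,0,4.5,0],[-2,0,6,0],[-2,0,7,0]]]}}

```text
t: 20.15
tcp_pos: [0.5574, 0.0149, 0.0711]
tool_rot: [0.616, 0.788, -0.0, 0.0]
force: [0.1, -0.7, -0.1]
finger_gap: 0.002
gripper_force: 0.2
```

Call:
{"op": "drive_tool", "data": {"deltas": [[[0,0,0.5,0],[0,0,1,0],[0,0,1.5,0],[0,0,2,0],[0,0,2,0]]]}}

```text
t: 20.57
tcp_pos: [0.5574, 0.015, 0.07]
tool_rot: [0.616, 0.788, 0.0, 0.0]
force: [-1.6, -1.0, 5.9]
finger_gap: 0.002
gripper_force: 2.9
```

Call:
{"op": "drive_tool", "data": {"deltas": [[[0,0,0.5,0],[0,0,1,0],[0,0,1.5,0],[0,0,2,0],[0,0,2,0]]]}}

```text
t: 20.98
tcp_pos: [0.5575, 0.015, 0.0698]
tool_rot: [0.616, 0.788, 0.0, 0.001]
force: [-4.1, -0.4, 18.2]
finger_gap: -0.001
gripper_force: 9.1
```

Call:
{"op": "drive_tool", "data": {"deltas": [[[0,0,-2,0],[0,0,-6,0],[0,0,-25,0],[0,0,-60,0],[0,0,-100,0]]]}}

```text
t: 21.4
tcp_pos: [0.5554, 0.0154, 0.1661]
tool_rot: [0.616, 0.788, -0.001, -0.003]
force: [0.8, 0.0, -0.2]
finger_gap: -0.001
gripper_force: 0.0
```

Call:
{"op": "drive_tool", "data": {"deltas": [[[0,-20,-30,0],[0,-55,-60,0],[0,-95,-70,0],[0,-135,-70,0],[0,-170,-70,0]]]}}

```text
t: 21.82
tcp_pos: [0.3905, -0.026, 0.238]
tool_rot: [0.615, 0.788, 0.0, 0.001]
force: [-0.8, -1.3, 0.2]
finger_gap: 0.001
gripper_force: 0.0
```

```bash
python3 -c "
from h import *
go(loc(0,0,70))
I=snap('scene','s7');T=snap('top','t7')
up=lambda a:cv2.resize(a,None,fx=2,fy=2,interpolation=cv2.INTER_CUBIC)
cv2.imwrite('pics/p7.png',np.hstack([up(I[100:320,210:410]),up(T[130:350,170:370])[:, :400]]))"
```

```text
t 21.82 tcp [ 0.3905 -0.026   0.238 ] F [-0.8 -1.3  0.2] gap 0.001 g 0.0
delta mm [ 45.  170.3 168.1] turn 0.006 boxloc [-170.2  -45.8  238. ]
```

View pics/p7.png

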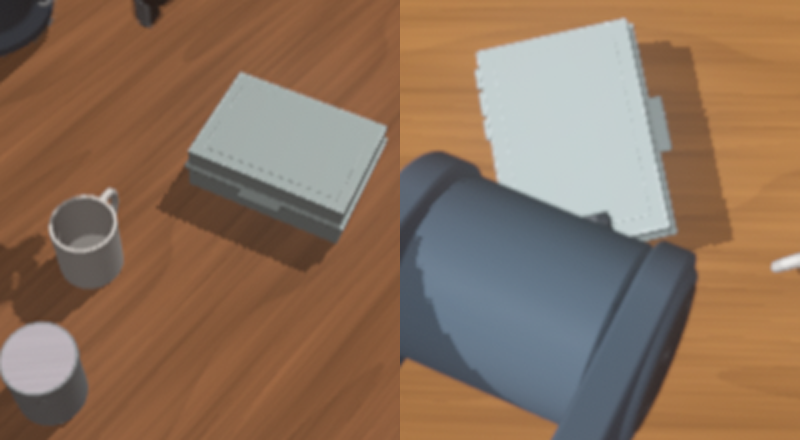

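The box is shut rim on rim, the mug and canister haven't been moved, and the arm is clear.

```bash
python3 -c "
from station import manip
print(manip.sign_off())"
```

```text
the job is handed in; nothing more can be done
None
```

The job is handed in: the pot stands upright in its holder, the cover is home over the almonds and the lid is pressed shut (top at 70 mm), with the mug and canister untouched, after about 22 s of robot time.

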